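# Push an instrument box down a test-fixture lane, clear of its guide rails

## Task

Using only the fingers to push, slide the grey instrument box down the test fixture's narrow lane until it is fully home against the end stop; neither the box nor the robot may touch either guide rail, because the rails carry delicate sensor strips. Then press the fixture's round start button right down and let it come back up, so that its test starts; do not press it earlier. Push the box gently, never grip, lift or tip it, and leave the jar, the pot and the tin where they stand.

Things in the scene. Friction and masses are not known exactly. Their poses are not given: they have to be found in the camera images.
- test_fixture: Fixed black plate 287 x 160 x 6 mm, top at z = 6 mm. Origin: its underside, on the lane's centre line; x runs down the lane, y left, z up. Plate: x -195 to +92, y -60 to +100 mm. Lane: y = 0, 70 mm wide between the rails' inner faces, from its mouth at x = -60 to the end stop's face at x = +70 mm. End stop: bar 12 mm thick, 90 mm wide, 20 mm above the plate. Before the mouth the plate is bare.
- rail_left: Left guide rail (+y side of the lane): aluminium bar 130 x 10 x 14 mm along the lane, fixed on the plate, its top 14 mm above the plate. Origin at the centre of its underside, at (5, 40, 6) mm in the fixture's frame; inner face at fixture y = +35 mm. Must not be touched.
- rail_right: Right guide rail, the same bar on the -y side; origin at (5, -40, 6) mm in the fixture's frame, inner face at fixture y = -35 mm. Must not be touched.
- lane_mouth (a point): Point on the plate's top, midway between the rails' near ends, where the lane begins.
- lane_end (a point): Point on the plate's top, in the middle of the end stop's flat face, where the box's front must come.
- instrument_box: Loose grey metal box 84 mm long (its x) x 56 wide (y) x 36 high, 0.2 to 0.45 kg, four screws on top. Origin: centre of its underside. Starts on the plate before the mouth, up to 18 mm off the lane's centre line and turned up to 0.15 rad from it. Centred, it has 7 mm to spare at each rail; fully home its origin is at fixture x = +28 mm. It slides with friction about 0.6 and stays where left.
- start_button_top (a point): Centre of the top of the white start button, a round cap 26 mm across on a low grey round base 42 mm across, on the plate to the left of the left rail; its top is 22 mm above the plate. It is pressed straight down.
- start_button (a joint): How far the start button is pressed, m: 0 released, 0.006 right down (a spring; about 1.5 N to begin, 5 N at full press). It counts as pressed beyond 0.0045 and comes back up by itself.
- paste_jar: Bystander: small white jar with a green screw lid, 41 mm across, 34 mm high; origin at the centre of its underside. To the right of the fixture.
- flux_pot: Bystander: low white pot with a cream lid, 49 mm across, 26 mm high; origin at the centre of its underside. Beyond the fixture.
- steel_tin: Bystander: round pale tin with a push-on lid, 68 mm across, 46 mm high; origin at the centre of its underside. To the left of the fixture.

How it is judged:
By the outcome, as a careful person would: the job done as asked, in the order asked, and still so for the second after the job is handed in, with the robot touching nothing.
It also fails if it takes over 72 s, if anything falls off the work surface, if the arm or the gripper's body presses on something with over 40 N, if the wrist force passes 120 N, or if a joint passes its speed limit or range.

## Robot

A 7-joint arm with a two-finger parallel gripper is mounted at the origin on a cart in front of the work surface, level with it; the furniture and walls round the work are solid. World frame = base frame: x ahead of the robot, y to its left, z up, the work surface at z = 0. Lengths are in m, angles in rad, forces in N, time in s.
With the tool pointing down it reaches from about 0.4 to 0.875 m from the base axis. Payload 19.3 kg.
Tool frame: the origin (TCP) lies midway between the tips of the shut fingers; the grasp point (between the pads) lies 19 mm behind it; z points along the fingers, y is the line along which they close (so a half turn about z gives the same grasp; the last joint's range is limited). The gripper opens to 85 mm and grips with 20 to 120 N. Pads are 22 mm wide; open, the fingers measure 114 mm over their backs; the gripper's body (76 mm by 85 mm) begins 54 mm behind the grasp point. The pads swing forward as they close: fully open they stand 13 mm farther back than shut.
Start: joints at [-1.32, 0.521, -0.036, 1.599, 0.021, 1.021, -0.113], TCP at [0.197, 0.593, 0.231] pointing down, gripper open.
Joint ranges: [-2.91, 2.91], [-0.3, 2.13], [-1.5, 1.42], [0.17, 2.43], [-1.26, 4.41], [0.16, 1.93], [-2.52, 2.52]. Speed limits (rad/s): [1.89, 1.89, 2.39, 2.39, 3.01, 3.01, 3.01].

## Interface

Orientations are given as [roll, pitch, yaw] about the fixed x, y, z axes, in that order (R = Rz(yaw) Ry(pitch) Rx(roll)).
In Python, from workcell import bot gives the robot as it stands.
- The arm moves only by the tool hand_motion, called after "Request:" as name([rows], argument=value, ...), one row to a line, values as JSON. Schema: {"type":"object","properties":{"moves":{"type":"array","items":{"type":"array","items":{"type":"number"},"minItems":7,"maxItems":7},"minItems":1,"maxItems":5},"squeeze":{"type":"number"},"only":{"type":"string"},"quiet":{"type":"boolean"},"lines":{"type":"string"}},"required":["moves"],"additionalProperties":false}. moves is a list of rows, 1 to 5 of them, each of 7 numbers: the finger opening in m, then dx, dy, dz in m, then a rotation vector rx, ry, rz in rad; each row is the pose to reach, as a shift and turn from the pose commanded when the call began, along the tool's axes at that moment; what a row does not reach only later rows make up. A row lasts 1/8 s, in which the tool goes at most 0.0625 m and 0.188 rad, less where a joint would pass 70% of its speed; a pose out of reach is approached as far as the arm can. The fingers move at their own pace and stop on an object; squeeze is the grip in N (left out, the last holds). Time passes only in rows, so rows that do not move let the fingers close. The tool returns the time, the measured TCP pose, the force, the opening and the grip force at its end. only (a regular expression) keeps the lines of the reply that match it, lines (a string "A,B") keeps lines A to B, and quiet returns only ok. Input that does not fit is refused with a message, and nothing moves.
- bot.observe(): the state, without advancing time (a new reading comes with each control period).
- bot.grab_frame(name): name is "scene" or "top" or "wrist"; returns the picture (400x640x3 uint8, blue, green, red); there is no depth.
- bot.calibration(name): a dict with "vfov" (degrees; the focal length in pixels is half the picture's height over the tangent of half this angle, whatever the lens; pixels are square), "cx", "cy" (the principal point, pixels), "eye" and "attitude" of the camera in the world. Camera axes: x right, y down, z forward; pixel columns grow to the right and rows downward; lengths in m; the calibration is good to about 2 mm. A picture is of the moment at which its call begins: read the wrist's pose just before it. calibration takes no time and is no camera call; for the wrist camera it gives the pose at the moment of the call.
- bot.job_done(): hands the job in; it is judged then, once.
The state is a dict: "clock": time; "qpos": joint angles; "qd": joint speeds; "joint_efforts": joint torques, N m; "position": TCP position; "tool_rot": TCP orientation; "force": force on the tool from outside, world axes, zero at the start; "moment": the same for the moment, N m; "grip_width": finger opening in m; "finger_force": force on a finger pad.
Only numpy, scipy, OpenCV 4.12 (cv2) and the standard library are available. Lean on these libraries where they do the work, as an engineer would, in place of code of your own. Each camera call takes 0.05 s, during which the arm holds its last target. There are 200 camera calls.

## Working session

There is one attempt and no reset: what is moved stays moved. The work goes in short steps, Python scripts to look and compute and a tool call to move; the robot and the scene stay as the last step left them, time stands still between calls to the robot, and variables do not carry over. Pictures are saved under pics/ and viewed, at most 12 in all, crops included, and the job is handed in when it is done.

```bash
ls; mkdir -p pics
```

Run:
```python
from workcell import bot
import cv2
s=bot.observe(); print(s)
for n in ("scene","top","wrist"):
    c=bot.calibration(n); print(n,c)
    cv2.imwrite(f"pics/{n}0.png",bot.grab_frame(n))
```

```text
pics
workcell.py
{'clock': 0.0, 'qpos': array([-1.32018507,  0.52201008, -0.03637021,  1.60002514,  0.02122144,
        1.02110665, -0.11280108]), 'qd': array([-0.00038945, -0.00082424,  0.00099674,  0.00057261, -0.00112967,
       -0.00149032, -0.00108856]), 'joint_efforts': array([-9.06697151e-04, -9.27072644e+01,  1.97921567e+00, -3.69950008e+01,
        1.76903279e-02,  8.02005030e-03,  5.95435449e-05]), 'position': array([0.19699264, 0.59277212, 0.23072158]), 'tool_rot': array([-3.14043207e+00,  8.10772137e-05,  2.82081904e+00]), 'force': array([ 0.24177017,  0.45480811, -0.66935276]), 'moment': array([-0.06172124,  0.02582817, -0.02295663]), 'finger_force': 0.0, 'grip_width': 0.08538101478985939}
scene {'vfov': 56.63970033072209, 'cx': 322.5456991216577, 'cy': 193.7954613381854, 'eye': array([ 0.26278784, -0.23794418,  0.56292213]), 'attitude': array([-2.25031429e+00, -1.34117790e-03, -5.22698850e-01])}
top {'vfov': 51.30308306656439, 'cx': 318.5998550519442, 'cy': 196.93831572423127, 'eye': array([0.46976079, 0.34897906, 0.91309454]), 'attitude': array([-2.97836433e+00, -2.94199018e-03, -1.57967616e+00])}
wrist {'vfov': 66.07319561571813, 'cx': 319.1575054115493, 'cy': 198.13664065382554, 'eye': array([0.12838594, 0.61579712, 0.37353613]), 'attitude': array([2.85571591e+00, 1.17277356e-03, 1.24981221e+00])}
```

View pics/top0.png

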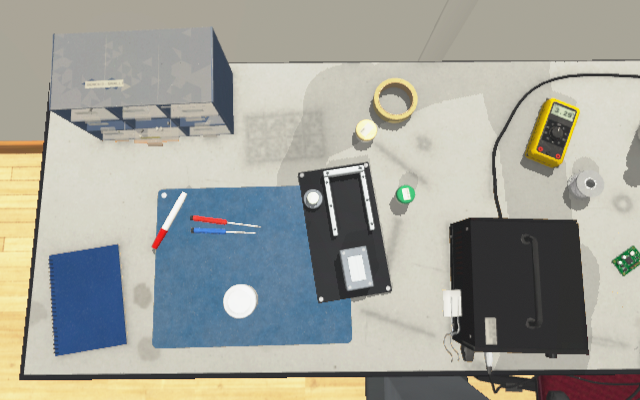

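View pics/scene0.png

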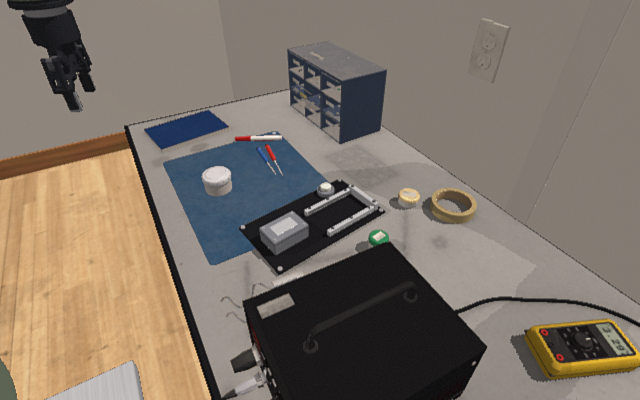

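Top view: the plate has corners near (300,172), (368,163), (391,292) and (318,301). The box is at (356,268), the button at (313,198) and the lane runs up the picture. The scene view confirms this layout, with a tall black instrument to the right of the fixture.

Create h.py:
```python
import numpy as np, cv2
from scipy.spatial.transform import Rotation as R
from workcell import bot
def rays(c,px):
    px=np.atleast_2d(np.asarray(px,float)); f=200/np.tan(np.radians(c['vfov'])/2)
    d=np.c_[(px[:,0]-c['cx'])/f,(px[:,1]-c['cy'])/f,np.ones(len(px))]
    return R.from_euler('xyz',c['attitude']).apply(d)
def cast(c,px,z):
    d=rays(c,px); return c['eye']+d*((z-c['eye'][2])/d[:,2])[:,None]
def proj(c,P):
    f=200/np.tan(np.radians(c['vfov'])/2)
    q=R.from_euler('xyz',c['attitude']).inv().apply(np.atleast_2d(P)-c['eye'])
    return q[:,:2]/q[:,2:]*f+[c['cx'],c['cy']]
def tool(s,d): # world shift -> tool axes
    return R.from_euler('xyz',s['tool_rot']).inv().apply(d)
```

Run:
```python
from h import *
c=bot.calibration('top')
im=cv2.imread('pics/top0.png')
print(cast(c,[[300,172],[368,163],[391,292],[318,301]],.006).round(4))
print('box',cast(c,[356,268],.042),'btn',cast(c,[313,198],.028))
print('scope corners',cast(c,[[452,222],[580,222],[588,355]],.15).round(3))
cr=im[150:315,280:410]
cv2.imwrite('pics/crop.png',cv2.resize(cr,None,fx=3.6,fy=3.6,interpolation=cv2.INTER_CUBIC))
s=bot.observe();w=bot.calibration('wrist')
# camera in tool frame
T=R.from_euler('xyz',s['tool_rot']); print('cam in tool',T.inv().apply(w['eye']-s['position']),(T.inv()*R.from_euler('xyz',w['attitude'])).as_euler('xyz'))
```

```text
[[0.6758 0.3859 0.006 ]
 [0.6952 0.2337 0.006 ]
 [0.4128 0.1927 0.006 ]
 [0.3955 0.3482 0.006 ]]
box [[0.46402348 0.26932993 0.042     ]] btn [[0.6132868  0.35715682 0.028     ]]
scope corners [[ 0.547  0.101  0.15 ]
 [ 0.545 -0.135  0.15 ]
 [ 0.311 -0.124  0.15 ]]
cam in tool [ 7.23579540e-02  1.80481201e-05 -1.42724737e-01] [-2.85804001e-01 -2.36807854e-04  1.57102569e+00]
```

View pics/crop.png

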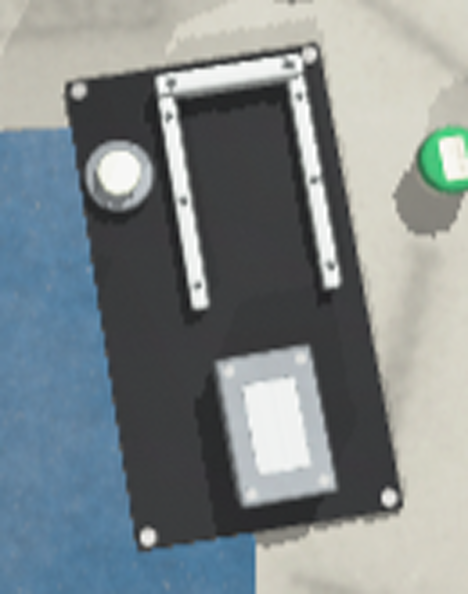

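Crop: the box is nearly aligned with the lane and perhaps 5 mm left of its centre line. Next, a numeric measurement.

Create m.py:
```python
from h import *
def quad(m):
    cs,_=cv2.findContours(m,cv2.RETR_EXTERNAL,cv2.CHAIN_APPROX_NONE); k=max(cs,key=cv2.contourArea); return k
```

Run:
```python
from m import *
c=bot.calibration('top'); im=cv2.imread('pics/top0.png')
g=cv2.cvtColor(im,cv2.COLOR_BGR2GRAY)
print(g[262:276:3,335:380].tolist())
th=(g>90).astype(np.uint8); th[:150]=0;th[315:]=0;th[:,:290]=0;th[:,400:]=0
n,l,st,ce=cv2.connectedComponentsWithStats(th)
for i in range(1,n):
    if st[i,4]>15: print(i,st[i],ce[i].round(1))
```

```text
[[45, 43, 44, 44, 44, 49, 88, 152, 189, 189, 189, 188, 187, 223, 239, 241, 241, 242, 242, 241, 241, 239, 242, 241, 241, 241, 240, 244, 200, 187, 187, 187, 189, 185, 90, 57, 55, 55, 55, 55, 55, 55, 55, 57, 59], [43, 43, 45, 44, 42, 42, 67, 102, 168, 189, 190, 190, 188, 196, 237, 240, 241, 241, 242, 242, 241, 240, 240, 242, 241, 241, 241, 240, 237, 194, 186, 187, 187, 188, 164, 76, 55, 55, 54, 55, 55, 55, 55, 55, 59], [46, 43, 44, 43, 43, 44, 44, 93, 145, 189, 192, 192, 191, 190, 229, 239, 241, 240, 241, 241, 241, 241, 239, 241, 241, 241, 241, 241, 241, 207, 188, 187, 187, 187, 181, 103, 59, 55, 54, 54, 56, 55, 54, 56, 59], [55, 45, 44, 44, 44, 43, 44, 65, 95, 162, 188, 189, 189, 188, 178, 236, 240, 240, 240, 241, 241, 241, 240, 239, 242, 241, 241, 241, 240, 231, 194, 189, 191, 189, 191, 180, 81, 55, 55, 56, 55, 55, 58, 58, 60], [61, 46, 44, 44, 44, 44, 43, 44, 91, 140, 187, 190, 189, 189, 189, 219, 238, 241, 240, 241, 241, 241, 241, 239, 240, 241, 241, 241, 241, 241, 215, 189, 188, 190, 191, 187, 118, 63, 55, 55, 57, 59, 60, 60, 59]]
1 [ 290  150  110  165 9620] [345.7 227.4]
2 [304 189  19  20 301] [312.7 198.2]
3 [ 340  246   34   45 1152] [356.1 268. ]
```

Run:
```python
from h import *
s=bot.observe(); print(tool(s,np.array([.50,.285,.25])-s['position']))
```

```text
[-0.3845913  -0.19667227 -0.01892904]
```

Request:
hand_motion([
  [0.02,-0.05,-0.025,-0.019,0,0,-0.06],
  [0.02,-0.1,-0.05,-0.019,0,0,-0.12],
  [0.02,-0.15,-0.075,-0.019,0,0,-0.18],
  [0.02,-0.2,-0.1,-0.019,0,0,-0.24],
  [0.02,-0.25,-0.125,-0.019,0,0,-0.3],
])

```text
clock: 0.78
position: [0.396, 0.3942, 0.2503]
tool_rot: [-3.142, -0.0, 3.123]
force: [0.3, 0.6, 0.8]
grip_width: 0.0199
finger_force: 0.0
```

Request:
hand_motion([
  [0.02,-0.05,-0.008,0,0,0,-0.06],
  [0.02,-0.1,-0.018,0,0,0,-0.12],
  [0.02,-0.148,-0.022,0,0,0,-0.16],
  [0.02,-0.148,-0.022,0,0,0,-0.16],
  [0.02,-0.148,-0.022,0,0,0,-0.16],
])

```text
clock: 1.4
position: [0.5418, 0.3707, 0.2498]
tool_rot: [-3.141, -0.001, -3.002]
force: [0.1, 1.4, 0.7]
grip_width: 0.0197
finger_force: 0.0
```

Run:
```python
from h import *
s=bot.observe(); print(s['position'],s['tool_rot'],s['qpos'],s['grip_width'])
c=bot.calibration('wrist'); cv2.imwrite('pics/w1.png',bot.grab_frame('wrist')); print(c)
np.save('w1.npy',c,allow_pickle=True)
```

```text
[0.54177425 0.37069239 0.24982205] [-3.14148409e+00 -1.07448242e-03 -3.00249678e+00] [-0.65869694  0.55681072 -0.04889023  1.48686184  0.02845165  1.09958792
  0.99673745] 0.0196861889201608
{'vfov': 66.07319561571813, 'cx': 319.1575054115493, 'cy': 198.13664065382554, 'eye': array([0.4703082 , 0.36108101, 0.39265095]), 'attitude': array([2.85697832e+00, 4.99244382e-04, 1.70972970e+00])}
```

View pics/w1.png

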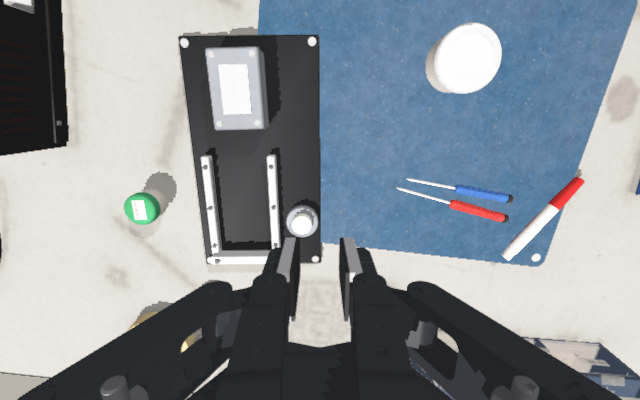

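Wrist view (picture down is down the lane): box top at about (238,88), rails from y≈155 to 250 at x≈208 and 272, stop at (240,258), button at (302,222). Everything needed is in view, so I measure here.

Create meas.py:
```python
from m import *
def comps(g,t,roi):
    x0,y0,x1,y1=roi; m=np.zeros_like(g); m[y0:y1,x0:x1]=(g[y0:y1,x0:x1]>t)*255; return m
def rect(P):
    """min-area rect of metric points: centre, long axis angle, sizes"""
    o=P[0]; (c,s,a)=cv2.minAreaRect(((P-o)*1000).astype(np.float32))
    B=cv2.boxPoints((c,s,a))/1000+o; e=[B[1]-B[0],B[2]-B[1]]; L=max(e,key=np.linalg.norm)
    if L[0]<0: L=-L
    return B.mean(0),np.arctan2(L[1],L[0]),sorted(np.linalg.norm(e,axis=1))
```

Run:
```python
from meas import *
c=np.load('w1.npy',allow_pickle=True).item(); im=cv2.imread('pics/w1.png'); g=cv2.cvtColor(im,cv2.COLOR_BGR2GRAY)
print('row88',g[88,200:275].tolist()); print('col',g[40:56,235].tolist(),g[122:136,235].tolist()); print('row190',g[190,195:285].tolist())
def go(name,t,roi,z):
    k=quad(comps(g,t,roi))[:,0,:]; P=cast(c,k,z)[:,:2]; r=rect(P); print(name,k.min(0),k.max(0),r[0].round(4),round(r[1],4),np.round(r[2],4)); return r
go('box',160,(195,40,280,140),.042)
go('railR',160,(196,150,225,246),.020)
go('railL',160,(260,150,284,246),.020)
go('stop',160,(205,250,275,268),.026)
go('cap',200,(285,200,320,240),.028)
for n,p in dict(nr=(178,35,192,50),nl=(305,35,320,48),fl=(308,252,322,266)).items():
    go(n,130,p,.007)
```

```text
row88 [61, 57, 57, 57, 55, 56, 55, 56, 57, 126, 194, 200, 203, 203, 202, 202, 203, 202, 202, 201, 226, 250, 251, 251, 251, 252, 252, 252, 251, 251, 252, 252, 251, 250, 251, 252, 252, 252, 252, 252, 252, 251, 251, 252, 252, 252, 251, 250, 244, 207, 204, 205, 205, 205, 205, 206, 207, 207, 201, 179, 152, 116, 92, 100, 100, 92, 63, 38, 37, 38, 39, 39, 38, 39, 39]
col [36, 38, 37, 37, 38, 37, 56, 118, 174, 196, 205, 204, 205, 205, 205, 205] [203, 202, 202, 201, 202, 199, 191, 157, 75, 67, 67, 67, 67, 69]
row190 [227, 216, 157, 75, 82, 81, 80, 81, 77, 183, 252, 254, 254, 253, 252, 251, 233, 174, 127, 97, 95, 35, 33, 36, 34, 58, 83, 84, 83, 84, 83, 83, 83, 83, 84, 83, 83, 84, 84, 83, 83, 83, 84, 84, 84, 85, 85, 86, 84, 84, 83, 83, 83, 83, 82, 83, 82, 82, 81, 80, 80, 80, 79, 81, 78, 79, 77, 78, 75, 75, 71, 73, 72, 180, 252, 254, 254, 252, 251, 249, 237, 183, 121, 53, 36, 36, 41, 59, 71, 71]
box [206  47] [262 129] [0.4639 0.2684] 0.1663 [0.0537 0.0825]
railR [201 156] [218 245] [0.6032 0.2391] 0.1498 [0.0103 0.1179]
railL [267 155] [279 245] [0.5914 0.3184] 0.1498 [0.0105 0.1191]
stop [205 255] [267 267] [0.6776 0.2786] -1.4316 [0.0176 0.0832]
cap [287 208] [316 235] [0.6118 0.3573] 1.1101 [0.0337 0.0374]
nr [178  38] [188  49] [0.4214 0.1968] -1.2156 [0.0101 0.0139]
nl [308  36] [316  45] [0.3984 0.3426] 0.1388 [0.0091 0.0093]
fl [308 256] [321 265] [0.6724 0.3826] -1.4316 [0.0138 0.0181]
```

Add to h.py:
```python
TH=0.149; O=np.array([.5973,.2787]); F=np.array([[np.cos(TH),-np.sin(TH)],[np.sin(TH),np.cos(TH)]])
def fx(p): return F.T@(np.asarray(p)[:2]-O)      # world->fixture
def wl(x,y,z): return np.r_[O+F@[x,y],z]
def todo(x,y,z,yaw=None):
    s=bot.observe(); r=R.from_euler('xyz',s['tool_rot'])
    print('at fx',(fx(s['position'])*1000).round(1),'z',s['position'][2].round(4),'yaw-th',round(s['tool_rot'][2]-TH,4),'F',s['force'].round(1),'t',round(s['clock'],2),'w',round(s['grip_width'],4))
    print('shift',tool(s,wl(x,y,z)-s['position']).round(4), 'rot',None if yaw is None else (r.inv()*R.from_euler('xyz',[np.pi,0,TH+yaw])).as_rotvec().round(4))
```

```text
(no output)
```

Request:
hand_motion([
  [0.04,0.03,-0.013,0.0,0,0,0.18],
  [0.04,0.06,-0.026,0.04,0,0,0.36],
  [0.04,0.091,-0.04,0.08,0,0,0.54],
  [0.04,0.091,-0.04,0.12,0,0,0.72],
  [0.04,0.091,-0.04,0.15,0,0,0.9],
])

```text
clock: 2.08
position: [0.4565, 0.3187, 0.0995]
tool_rot: [-3.142, -0.0, 2.376]
force: [0.1, 0.5, -0.2]
grip_width: 0.0402
finger_force: 0.0
```

Request:
hand_motion([
  [0.04,0,0,0,0,0,0.18],
  [0.04,0,0,0,0,0,0.36],
  [0.04,0,0,0,0,0,0.54],
  [0.04,0,0,0,0,0,0.66],
  [0.04,0,0,0,0,0,0.66],
])

```text
clock: 2.7
position: [0.457, 0.3191, 0.1006]
tool_rot: [3.142, -0.0, 1.723]
force: [-0.2, 0.9, 0.1]
grip_width: 0.0399
finger_force: 0.0
```

Run:
```python
from h import *
todo(-.133,.060,.018,-np.pi*1.5)
cv2.imwrite('pics/w2.png',bot.grab_frame('wrist'))
```

```text
at fx [-132.8   60.8] z 0.1006 yaw-th 1.5738 F [-0.2  0.9  0.1] t 2.7 w 0.0399
shift [-0.0008 -0.0002  0.0826] rot [ 0.     -0.0003  0.003 ]
```

View pics/w2.png

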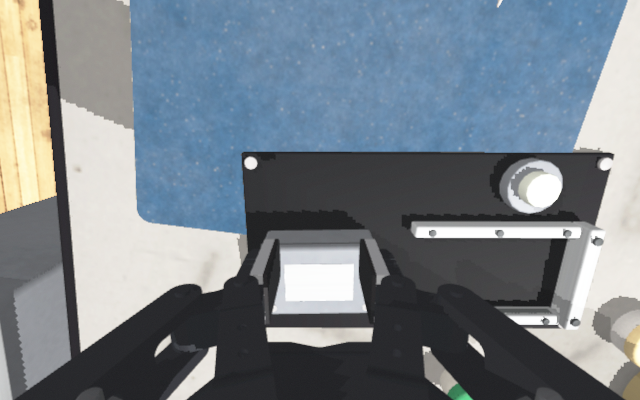

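Wrist view: the fingers are above the plate beside the box's left side, centred on its length. The rails are well to the right. I descend and approach.

Request:
hand_motion([
  [0.04,0,0,0.04,0,0,0],
  [0.04,0,0,0.07,0,0,0],
  [0.04,0,0,0.082,0,0,0],
  [0.04,-0.005,0,0.082,0,0,0],
  [0.04,-0.009,0,0.082,0,0,0],
])

```text
clock: 3.38
position: [0.4598, 0.3092, 0.0194]
tool_rot: [3.14, -0.001, 1.721]
force: [-0.3, 0.8, 0.7]
grip_width: 0.04
finger_force: 0.0
```

Request:
hand_motion([
  [0.04,-0.001,0,0,0,0,0],
  [0.04,-0.002,0,0,0,0,0],
  [0.04,-0.003,0,0,0,0,0],
  [0.04,-0.004,0,0,0,0,0],
  [0.04,-0.005,0,0,0,0,0],
])

```text
clock: 4.0
position: [0.4603, 0.3057, 0.0188]
tool_rot: [3.14, -0.002, 1.722]
force: [0.1, 6.8, 4.9]
grip_width: 0.0399
finger_force: 3.1
```

Run:
```python
from h import *
todo(-.133,.039,.018,np.pi/2)
```

```text
at fx [-131.5   47.1] z 0.0188 yaw-th 1.5726 F [0.1 6.8 4.9] t 4.0 w 0.0399
shift [-0.0081 -0.0015  0.0008] rot [ 0.0014 -0.0015  0.0018]
```

Run:
```python
from h import *
s=bot.observe();print(s['force'],s['moment'],s['position'])
a=bot.grab_frame('wrist');cv2.imwrite('pics/w3.png',a)
s=bot.observe();print(s['force'],s['moment'],s['position'],s['finger_force'])
b=bot.grab_frame('scene')[190:270,220:400]; b=cv2.resize(b,(640,284),interpolation=cv2.INTER_CUBIC)
cv2.imwrite('pics/c3.png',np.vstack([a[140:],b]))
```

```text
[0.07689296 6.81631529 4.85899929] [1.2873489  0.00658761 0.02540601] [0.46029593 0.30573243 0.01880196]
[0.95980976 6.07451593 4.80170102] [1.18756348 0.03260248 0.00927268] [0.46032022 0.30558234 0.01880821] 2.977042905986309
```

View pics/c3.png

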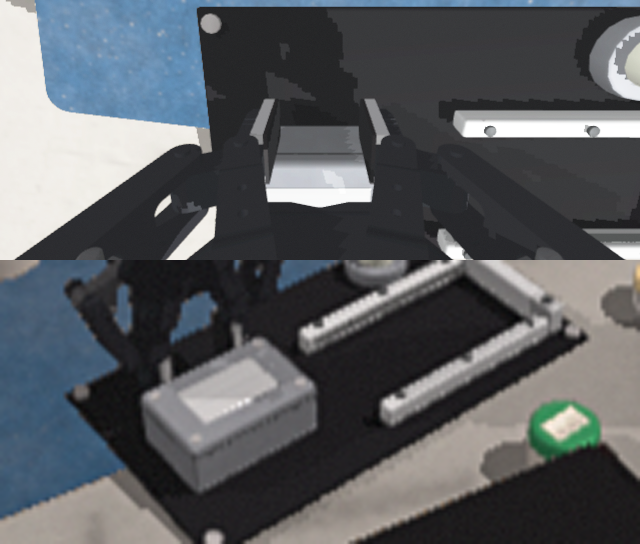

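Picture: the fingers stand flat against the box's left side and the box is upright on the plate. The rails are clear. I continue slowly and ease z up slightly.

Request:
hand_motion([
  [0.04,-0.001,0,-0.0004,0,0,0],
  [0.04,-0.002,0,-0.0008,0,0,0],
  [0.04,-0.003,0,-0.0008,0,0,0],
  [0.04,-0.004,0,-0.0008,0,0,0],
  [0.04,-0.005,0,-0.0008,0,0,0],
])

```text
clock: 4.72
position: [0.4607, 0.2994, 0.0191]
tool_rot: [-3.141, 0.0, 1.721]
force: [-0.1, 2.1, -2.0]
grip_width: 0.0402
finger_force: 0.8
```

Run:
```python
from h import *
todo(-.133,.039,.019,np.pi/2)
```

```text
at fx [-132.1   40.8] z 0.0191 yaw-th 1.5717 F [-0.1  2.1 -2. ] t 4.72 w 0.0402
shift [-0.0018 -0.0009  0.0001] rot [-0.0002  0.0001  0.0009]
```

Request:
hand_motion([
  [0.04,-0.001,0,0,0,0,0],
  [0.04,-0.0018,0,0,0,0,0],
  [0.04,-0.0018,0,0,0,0,0],
  [0.04,0.005,0,0,0,0,0],
  [0.04,0.015,0,0,0,0,0],
])

```text
clock: 5.35
position: [0.4585, 0.3148, 0.0191]
tool_rot: [3.142, 0.0, 1.72]
force: [-0.5, 0.9, -0.7]
grip_width: 0.0404
finger_force: 0.0
```

Request:
hand_motion([
  [0.04,0.005,0,-0.04,0,0,0],
  [0.04,0.02,0,-0.10,0,0,0],
  [0.04,0.04,0,-0.16,0,0,0],
  [0.04,0.07,0,-0.20,0,0,0],
  [0.04,0.07,0,-0.20,0,0,0],
])

```text
clock: 5.98
position: [0.4478, 0.3874, 0.222]
tool_rot: [3.138, -0.004, 1.724]
force: [0.2, 0.4, -1.0]
grip_width: 0.04
finger_force: 0.0
```

Run:
```python
from h import *
todo(-.133,.039,.019,np.pi/2)
c=bot.calibration('wrist'); im=bot.grab_frame('wrist'); cv2.imwrite('pics/w4.png',im); np.save('w4.npy',c,allow_pickle=True)
for n,p in dict(box=(-.133,0,.042),rl=(.005,.04,.02),rr=(.005,-.04,.02),btn=(.03,.07,.028)).items(): print(n,proj(c,wl(*p)))
```

```text
at fx [-131.8  129.7] z 0.222 yaw-th 1.5753 F [ 0.2  0.4 -1. ] t 5.97 w 0.04
shift [-0.0914 -0.0024  0.2027] rot [ 0.0036 -0.0039  0.0045]
box [[317.62774885 284.8705962 ]]
rl [[430.33858955 246.41417023]]
rr [[423.872814   302.92914799]]
btn [[456.67042681 225.95356513]]
```

View pics/w4.png

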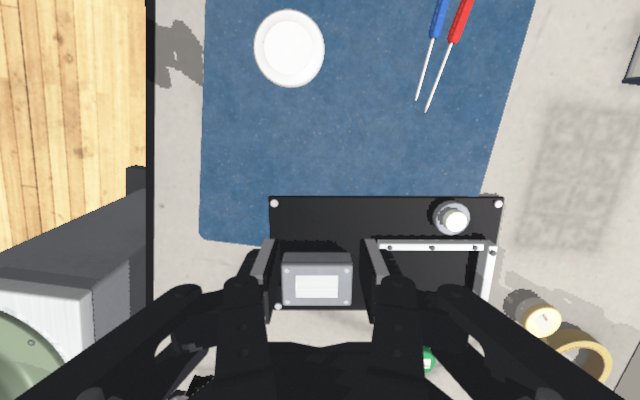

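Wrist view: the box still stands before the mouth, seen at (317,285), but the fingers partly hide the right rail. I turn the tool so the camera sits ahead of the pusher, then measure again.

Request:
hand_motion([
  [0.024,-0.026,-0.014,0.01,0,0,0.18],
  [0.024,-0.052,-0.028,0.02,0,0,0.36],
  [0.024,-0.078,-0.042,0.02,0,0,0.54],
  [0.024,-0.104,-0.056,0.02,0,0,0.72],
  [0.024,-0.13,-0.073,0.02,0,0,0.9],
])

```text
clock: 6.65
position: [0.3945, 0.2425, 0.1983]
tool_rot: [3.141, 0.002, 0.814]
force: [0.5, -0.0, -0.5]
grip_width: 0.0241
finger_force: 0.0
```

Request:
hand_motion([
  [0.024,0,0,0,0,0,0.18],
  [0.024,0,0,0,0,0,0.36],
  [0.024,0,0,0,0,0,0.54],
  [0.024,0,0,0,0,0,0.675],
  [0.024,0,0,0,0,0,0.675],
])

```text
clock: 7.28
position: [0.3949, 0.2436, 0.1984]
tool_rot: [3.14, 0.001, 0.146]
force: [-0.2, 0.5, -0.2]
grip_width: 0.0239
finger_force: 0.0
```

Run:
```python
from h import *
todo(-.200,.0,.028,0); print(bot.observe()['qpos'].round(2))
c=bot.calibration('wrist'); im=bot.grab_frame('wrist'); cv2.imwrite('pics/w5.png',im); np.save('w5.npy',c,allow_pickle=True)
cv2.imwrite('pics/t5.png',bot.grab_frame('top'))
```

```text
at fx [-205.4   -4.6] z 0.1984 yaw-th -0.0029 F [-0.2  0.5 -0.2] t 7.28 w 0.0239
shift [ 0.0055 -0.0049  0.1704] rot [ 0.0017  0.0009 -0.0029]
[-1.33  0.44  0.86  2.07 -0.45  0.83 -1.62]
```

View pics/w5.png

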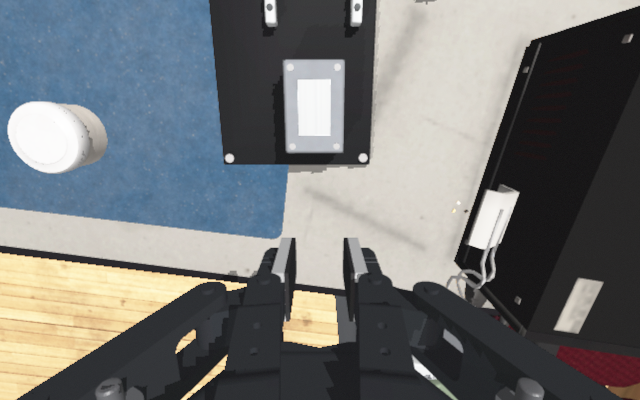

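Wrist view: box top about (284–344, 60–153), rail ends at the top at x≈271 and 356, near plate screws at (229,158) and (363,158). I measure the box against these.

Add to meas.py:
```python
def go(g,c,name,t,roi,z):
    k=quad(comps(g,t,roi))[:,0,:]; P=cast(c,k,z)[:,:2]; r=rect(P); print(name,k.min(0),k.max(0),'fx',(fx(r[0])*1000).round(1),'ang',round(r[1]-TH,4),np.round(r[2],4)); return r
```

Run:
```python
from meas import *
c=np.load('w5.npy',allow_pickle=True).item(); g=cv2.cvtColor(cv2.imread('pics/w5.png'),cv2.COLOR_BGR2GRAY)
go(g,c,'box',160,(278,50,350,158),.042)
go(g,c,'rl',160,(262,0,280,30),.020);go(g,c,'rr',160,(345,0,366,30),.020)
go(g,c,'sl',150,(223,152,236,164),.007);go(g,c,'sr',150,(357,152,369,163),.007)
c=bot.calibration('top'); g=cv2.cvtColor(cv2.imread('pics/t5.png'),cv2.COLOR_BGR2GRAY)
go(g,c,'top box',140,(335,240,385,295),.042)
go(g,c,'top rl',130,(325,176,339,238),.020);go(g,c,'top rr',130,(360,173,376,238),.020)
```

```text
box [284  60] [343 151] fx [-134.1   -0. ] ang -0.0028 [0.0539 0.0813]
rl [265   0] [275  23] fx [-49.1  40.3] ang -0.0435 [0.0093 0.019 ]
rr [352   0] [362  23] fx [-49.3 -40.1] ang 0.027 [0.0092 0.019 ]
sl [225 154] [233 162] fx [-186.7   93.5] ang -0.0818 [0.0087 0.009 ]
sr [359 153] [367 161] fx [-186.1  -52.5] ang -1.5742 [0.0087 0.0088]
top box [345 246] [377 289] fx [-1.33e+02  1.00e-01] ang 0.0002 [0.0541 0.0824]
top rl [325 176] [337 235] fx [ 7.3 40.4] ang 0.0003 [0.0099 0.1311]
top rr [360 173] [374 229] fx [  4.7 -39.8] ang -0.0027 [0.0102 0.1255]
```

Both cameras agree: the box is at y = 0.0 mm and aligned to 0.003 rad. I go down behind it.

Request:
hand_motion([
  [0.024,0.003,-0.003,0.05,0,0,-0.003],
  [0.024,0.005,-0.005,0.1,0.0017,0.0009,-0.003],
  [0.024,0.005,-0.005,0.15,0.0017,0.0009,-0.003],
  [0.024,0.005,-0.005,0.175,0.0017,0.0009,-0.003],
  [0.024,0.005,-0.005,0.175,0.0017,0.0009,-0.003],
])

```text
clock: 8.0
position: [0.3989, 0.2488, 0.023]
tool_rot: [-3.141, 0.002, 0.15]
force: [-0.8, -0.5, 0.9]
grip_width: 0.0243
finger_force: 0.0
```

Run:
```python
from h import *
todo(-.187,.0,.023,0)
```

```text
at fx [-2.007e+02 -1.000e-01] z 0.023 yaw-th 0.0007 F [-0.8 -0.5  0.9] t 8.0 w 0.0243
shift [ 0.0137 -0.0001 -0.    ] rot [-0.0005  0.0016  0.0007]
```

Request:
hand_motion([
  [0.024,0.006,0,0,0,0,0],
  [0.024,0.011,0,0,0,0,0],
  [0.024,0.013,0,0,0,0,0],
  [0.024,0.015,0,0,0,0,0],
  [0.024,0.017,0,0,0,0,0],
])

```text
clock: 8.62
position: [0.4154, 0.2524, 0.0244]
tool_rot: [-3.14, 0.001, 0.149]
force: [-6.4, -0.7, 5.9]
grip_width: 0.0242
finger_force: 3.4
```

Request:
hand_motion([
  [0.024,0.003,0,0,0,0,0],
  [0.024,0.006,0,0,0,0,0],
  [0.024,0.009,0,0,0,0,0],
  [0.024,0.012,0,0,0,0,0],
  [0.024,0.016,0,0,0,0,0],
])

```text
clock: 9.25
position: [0.4315, 0.2548, 0.0243]
tool_rot: [-3.14, 0.0, 0.149]
force: [-5.2, -0.4, 4.2]
grip_width: 0.0243
finger_force: 2.6
```

Run:
```python
from h import *
todo(-.025,.0,.023,0)
c=bot.calibration('wrist'); im=bot.grab_frame('wrist'); cv2.imwrite('pics/w6.png',im); np.save('w6.npy',c,allow_pickle=True)
```

```text
at fx [-167.6    1. ] z 0.0243 yaw-th 0.0003 F [-5.2 -0.4  4.2] t 9.25 w 0.0243
shift [0.1426 0.001  0.0012] rot [-0.0019  0.0004  0.0003]
```

View pics/w6.png

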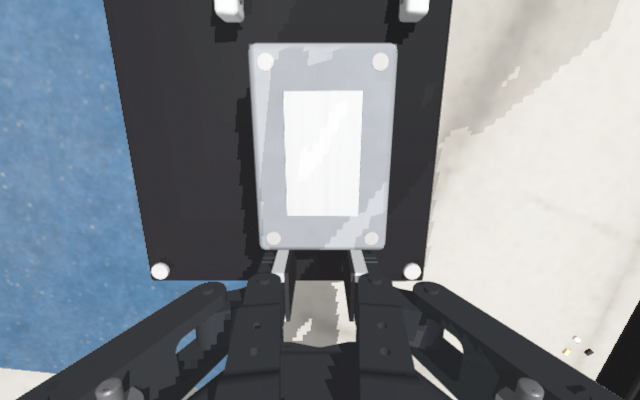

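Wrist view: fingers are behind the box, whose top spans x 249–397 at the front. The rail ends at x≈230 and 414 centre on 322, the same as the box. I keep pushing.

Request:
hand_motion([
  [0.024,0.004,0,0,0,0,0],
  [0.024,0.008,0.0003,-0.0005,0,0,0],
  [0.024,0.012,0.0005,-0.0005,0,0,0],
  [0.024,0.016,0.0005,-0.0005,0,0,0],
  [0.024,0.02,0.0005,-0.0005,0,0,0],
])

```text
clock: 9.93
position: [0.4516, 0.2571, 0.0247]
tool_rot: [-3.14, 0.0, 0.149]
force: [-6.9, -0.0, 5.2]
grip_width: 0.0237
finger_force: 3.3
```

Create chk.py:
```python
from meas import *
import sys
todo(-.025,.0,.024,0)
c=bot.calibration('wrist'); im=bot.grab_frame('wrist'); cv2.imwrite('pics/%s.png'%sys.argv[1],im)
g=cv2.cvtColor(im,cv2.COLOR_BGR2GRAY)
b=fx(bot.observe()['position'])[0]+.011
def row(x,z,lo,hi,t):   # bright extent across the lane at fixture x, height z
    ys=np.arange(lo,hi,.0002); p=proj(c,np.array([wl(x,y,z) for y in ys])).astype(np.float32)
    v=cv2.remap(g,p[:,0],p[:,1],cv2.INTER_LINEAR).ravel(); k=ys[v>t]; return (k.min()*1e3,k.max()*1e3) if len(k) else None
for d in (.02,.04,.065): print('box at',round((b+d)*1e3),np.round(row(b+d,.042,-.0335,.0335,155) or 0,1))
for x in (-.05,-.02,0,.03): print('rails at',x*1e3,np.round(row(x,.02,.030,.050,170) or 0,1),np.round(row(x,.02,-.05,-.03,170) or 0,1))
```

```bash
python3 chk.py w7
```

```text
at fx [-147.2    0.3] z 0.0247 yaw-th -0.0002 F [-6.9 -0.   5.2] t 9.93 w 0.0237
shift [0.1222 0.0003 0.0006] rot [-0.0018  0.0002 -0.0002]
box at -116 [-28.1  26.5]
box at -96 [-27.9  26.5]
box at -71 [-28.1  26.5]
rails at -50.0 [35.4 45.4] [-44.6 -30. ]
rails at -20.0 0 0
rails at 0.0 0 0
rails at 30.0 0 0
```

Box at y ≈ -0.8 mm and straight, rails at ±35 or better. I continue.

Request:
hand_motion([
  [0.024,0.005,0,0,0,0,0],
  [0.024,0.01,0,0,0,0,0],
  [0.024,0.015,0,0,0,0,0],
  [0.024,0.02,0,0,0,0,0],
  [0.024,0.025,0,0,0,0,0],
])

```text
clock: 10.6
position: [0.4771, 0.2609, 0.0247]
tool_rot: [-3.14, -0.001, 0.149]
force: [-2.2, -0.3, -0.6]
grip_width: 0.024
finger_force: 1.0
```

Request:
hand_motion([
  [0.024,0.005,0,0,0,0,0],
  [0.024,0.01,0,0,0,0,0],
  [0.024,0.015,0,0,0,0,0],
  [0.024,0.02,0,0,0,0,0],
  [0.024,0.025,0,0,0,0,0],
])

```text
clock: 11.22
position: [0.5017, 0.2646, 0.0247]
tool_rot: [-3.14, -0.001, 0.149]
force: [-1.6, -0.3, -1.5]
grip_width: 0.0238
finger_force: 0.8
```

```bash
python3 chk.py w8
```

```text
at fx [-96.6   0.2] z 0.0247 yaw-th -0.0003 F [-1.6 -0.3 -1.5] t 11.22 w 0.0238
shift [0.0716 0.0002 0.0007] rot [-0.0017 -0.0008 -0.0003]
box at -65 [-28.1  26.5]
box at -45 [-32.1  33.3]
box at -20 [-33.5  33.3]
rails at -50.0 [30.  45.2] [-44.4 -30. ]
rails at -20.0 [30.  45.4] [-44.4 -30. ]
rails at 0.0 [30.  45.4] [-44.4 -30. ]
rails at 30.0 0 0
```

Request:
hand_motion([
  [0.024,0.005,0,0,0,0,0],
  [0.024,0.01,0,0,0,0,0],
  [0.024,0.015,0,0,0,0,0],
  [0.024,0.02,0,0,0,0,0],
  [0.024,0.025,0,0,0,0,0],
])

```text
clock: 11.9
position: [0.5264, 0.2683, 0.0247]
tool_rot: [-3.14, -0.001, 0.149]
force: [-3.3, -0.2, -0.1]
grip_width: 0.0242
finger_force: 1.5
```

Request:
hand_motion([
  [0.024,0.005,0,0,0,0,0],
  [0.024,0.01,0,0,0,0,0],
  [0.024,0.015,0,0,0,0,0],
  [0.024,0.02,0,0,0,0,0],
  [0.024,0.025,0,0,0,0,0],
])

```text
clock: 12.52
position: [0.5512, 0.272, 0.0247]
tool_rot: [-3.14, -0.001, 0.149]
force: [-2.7, 0.5, -0.2]
grip_width: 0.0241
finger_force: 1.3
```

```bash
python3 chk.py w9
```

```text
at fx [-46.6   0.2] z 0.0247 yaw-th -0.0002 F [-2.7  0.5 -0.2] t 12.53 w 0.0241
shift [0.0216 0.0002 0.0007] rot [-0.0016 -0.0009 -0.0002]
box at -15 [-33.5  33.3]
box at 5 [-33.5  33.3]
box at 30 [-33.5  33.3]
rails at -50.0 [36.  45.2] [-44.4 -35.2]
rails at -20.0 [37.  45.2] [-44.4 -30. ]
rails at 0.0 [36.2 45.2] [-44.4 -35.8]
rails at 30.0 [36.2 45.4] [-44.4 -30. ]
```

View pics/w9.png

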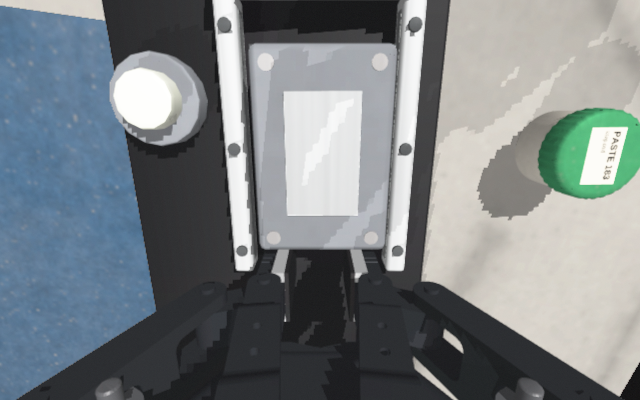

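Wrist view: the box lies centred between the rails with gaps on both sides, and the button is at (150,95). About 21 mm remain, so I slow down and watch the force.

Request:
hand_motion([
  [0.024,0.004,0,0,0,0,0],
  [0.024,0.008,0,0,0,0,0],
  [0.024,0.012,0,0,0,0,0],
  [0.024,0.015,0,0,0,0,0],
  [0.024,0.017,0,0,0,0,0],
])

```text
clock: 13.2
position: [0.5677, 0.2745, 0.0248]
tool_rot: [-3.14, -0.001, 0.149]
force: [-4.9, -0.8, 2.6]
grip_width: 0.0239
finger_force: 2.4
```

Request:
hand_motion([
  [0.024,0.001,0,0,0,0,0],
  [0.024,0.002,0,0,0,0,0],
  [0.024,0.003,0,0,0,0,0],
])

```text
clock: 13.58
position: [0.5707, 0.275, 0.0248]
tool_rot: [-3.14, -0.001, 0.149]
force: [-3.6, -0.7, 2.2]
grip_width: 0.024
finger_force: 2.0
```

```bash
python3 -c "
from h import *
todo(-.025,0,.024,0)"
```

```text
at fx [-26.9   0.3] z 0.0248 yaw-th -0.0003 F [-3.6 -0.7  2.2] t 13.57 w 0.024
shift [0.0019 0.0003 0.0008] rot [-0.0017 -0.0009 -0.0003]
```

Request:
hand_motion([
  [0.024,0.001,0,0,0,0,0],
  [0.024,0.002,0,0,0,0,0],
])

```text
clock: 13.82
position: [0.5727, 0.2752, 0.0248]
tool_rot: [-3.14, -0.001, 0.149]
force: [-4.8, -0.2, 2.7]
grip_width: 0.0238
finger_force: 2.0
```

Request:
hand_motion([
  [0.024,0.0007,0,0,0,0,0],
  [0.024,0.0014,0,0,0,0,0],
])

```text
clock: 14.08
position: [0.574, 0.2755, 0.0247]
tool_rot: [-3.14, -0.001, 0.149]
force: [-5.2, -0.5, 3.1]
grip_width: 0.0243
finger_force: 2.0
```

```bash
python3 -c "
from h import *
todo(-.025,0,.024,0)"
```

```text
at fx [-23.5   0.3] z 0.0247 yaw-th -0.0002 F [-5.2 -0.5  3.1] t 14.07 w 0.0243
shift [-0.0015  0.0003  0.0007] rot [-0.0017 -0.0008 -0.0002]
```

Request:
hand_motion([
  [0.024,0.001,0,0,0,0,0],
  [0.024,0.001,0,0,0,0,0],
])

```text
clock: 14.32
position: [0.5742, 0.2755, 0.0247]
tool_rot: [-3.14, 0.001, 0.149]
force: [-9.7, -1.4, 6.5]
grip_width: 0.0241
finger_force: 5.1
```

Request:
hand_motion([
  [0.024,0.001,0,0,0,0,0],
  [0.024,0.001,0,0,0,0,0],
])

```text
clock: 14.58
position: [0.5742, 0.2755, 0.0246]
tool_rot: [-3.14, 0.003, 0.149]
force: [-17.0, -2.4, 13.4]
grip_width: 0.024
finger_force: 8.7
```

Request:
hand_motion([
  [0.024,0.001,0,0,0,0,0],
  [0.024,0.001,0,0,0,0,0],
])

```text
clock: 14.82
position: [0.5742, 0.2755, 0.0246]
tool_rot: [-3.14, 0.005, 0.149]
force: [-23.0, -5.5, 19.5]
grip_width: 0.024
finger_force: 12.5
```

```bash
python3 -c "
from h import *
todo(-.025,0,.024,0)
print(bot.calibration('wrist')['eye']);cv2.imwrite('pics/w10.png',bot.grab_frame('wrist'))"
```

```text
at fx [-23.3   0.3] z 0.0246 yaw-th -0.0001 F [-23.   -5.5  19.5] t 14.82 w 0.024
shift [-0.0017  0.0003  0.0007] rot [-0.0021  0.0049 -0.0001]
[0.64492529 0.28620685 0.16702933]
```

The force rises with no further motion, so the box is hard against the stop. I back off, go up, shut the fingers and look.

Request:
hand_motion([
  [0.024,-0.004,0,0,0,0,0],
  [0.024,-0.015,0,0,0,0,0],
  [0.024,-0.03,0,-0.02,0,0,0],
  [0.024,-0.04,0,-0.07,0,0,0],
  [0.0,-0.04,0,-0.12,0,0,0],
], squeeze=20)

```text
clock: 15.5
position: [0.5364, 0.2696, 0.1459]
tool_rot: [-3.14, -0.001, 0.149]
force: [0.5, 1.0, 0.3]
grip_width: 0.0072
finger_force: 0.0
```

Request:
hand_motion([
  [0,-0.01,-0.02,-0.03,0,0,0],
  [0,-0.01,-0.03,-0.04,0,0,0],
  [0,-0.01,-0.03,-0.04,0,0,0],
  [0,-0.01,-0.03,-0.04,0,0,0],
])

```text
clock: 16.0
position: [0.5228, 0.297, 0.1836]
tool_rot: [-3.141, 0.0, 0.148]
force: [-0.1, -0.4, -0.7]
grip_width: 0.0
finger_force: 0.0
```

Run:
```python
from h import *
todo(.026,.0756,.05,0)
c=bot.calibration('wrist'); im=bot.grab_frame('wrist'); cv2.imwrite('pics/w11.png',im); np.save('w11.npy',c,allow_pickle=True)
cv2.imwrite('pics/t11.png',bot.grab_frame('top'))
```

```text
at fx [-70.9  29.2] z 0.1836 yaw-th -0.0008 F [-0.1 -0.4 -0.7] t 16.0 w 0.0
shift [ 0.0969 -0.0464  0.1336] rot [-0.0006  0.0002 -0.0008]
```

View pics/w11.png

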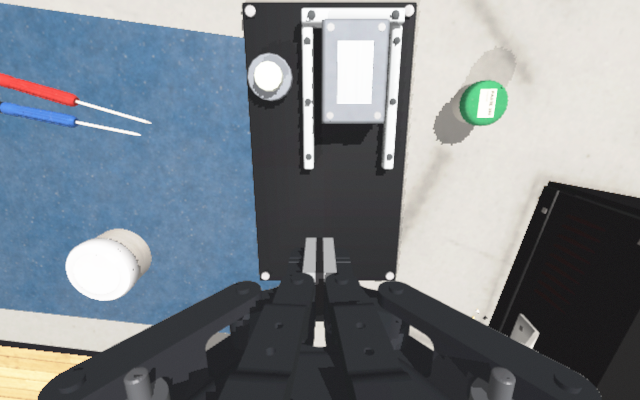

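Wrist view: the box sits home against the stop, front edge at y≈20, with gaps to both rails. The button cap is at (268,75). I measure both.

Run:
```python
from meas import *
c=np.load('w11.npy',allow_pickle=True).item(); im=cv2.imread('pics/w11.png'); g=cv2.cvtColor(im,cv2.COLOR_BGR2GRAY)
print(g[75,248:295].tolist())
for t in (225,240): go(g,c,'cap',t,(248,50,292,102),.028)
go(g,c,'box',160,(316,22,388,128),.042)
print('box gap px: ',g[80,300:404].tolist())
c=bot.calibration('top'); g=cv2.cvtColor(cv2.imread('pics/t11.png'),cv2.COLOR_BGR2GRAY)
go(g,c,'top cap',200,(302,187,325,212),.028)
```

```text
[195, 208, 208, 209, 208, 210, 243, 255, 255, 255, 255, 255, 255, 255, 255, 255, 255, 255, 255, 255, 255, 255, 255, 255, 255, 255, 255, 255, 255, 255, 255, 255, 255, 253, 220, 201, 192, 196, 206, 215, 214, 215, 207, 168, 94, 54, 56]
cap [254  61] [281  90] fx [28.3 76. ] ang -0.8343 [0.0242 0.0249]
cap [254  61] [281  89] fx [28.5 76.2] ang -1.5718 [0.0236 0.0245]
box [323  22] [387 121] fx [28.3 -1.1] ang 0.0007 [0.0545 0.0794]
box gap px:  [37, 45, 142, 231, 247, 250, 251, 252, 253, 254, 254, 252, 226, 92, 40, 31, 32, 31, 30, 30, 31, 59, 115, 161, 184, 202, 208, 208, 208, 209, 209, 208, 208, 209, 208, 208, 208, 234, 252, 251, 252, 252, 253, 253, 252, 252, 252, 253, 253, 253, 253, 253, 253, 253, 252, 252, 252, 252, 253, 253, 253, 252, 252, 253, 253, 253, 253, 252, 253, 252, 252, 250, 226, 208, 208, 209, 208, 209, 209, 209, 208, 208, 207, 206, 199, 189, 155, 88, 129, 187, 231, 243, 244, 247, 250, 253, 254, 253, 233, 113, 67, 66, 66, 67]Traceback (most recent call last):
  File "<stdin>", line 8, in <module>
  File "meas.py", line 11, in go
    k=quad(comps(g,t,roi))[:,0,:]; P=cast(c,k,z)[:,:2]; r=rect(P); print(name,k.min(0),k.max(0),'fx',(fx(r[0])*1000).round(1),'ang',round(r[1]-TH,4),np.round(r[2],4)); return r
      ~~~~^^^^^^^^^^^^^^^^
  File "m.py", line 3, in quad
    cs,_=cv2.findContours(m,cv2.RETR_EXTERNAL,cv2.CHAIN_APPROX_NONE); k=max(cs,key=cv2.contourArea); return k
                                                                        ~~~^^^^^^^^^^^^^^^^^^^^^^^^
ValueError: max() iterable argument is empty
```

Box at (28.3, -1.1) mm, straight and home. Button at fixture (28.3, 76). I move above it.

Request:
hand_motion([
  [0,0.04,-0.02,0,0,0,0],
  [0,0.08,-0.035,0.02,0,0,0],
  [0,0.099,-0.0468,0.07,0,0,0],
  [0,0.099,-0.0468,0.12,0,0,0],
  [0,0.099,-0.0468,0.139,0,0,0],
])

```text
clock: 16.73
position: [0.6129, 0.3575, 0.0424]
tool_rot: [3.141, 0.003, 0.148]
force: [1.1, -0.6, 0.2]
grip_width: -0.0001
finger_force: 0.0
```

Request:
hand_motion([
  [0,0,0,0,0,0,0],
  [0,0,0,0,0,0,0],
])

```text
clock: 16.98
position: [0.615, 0.3593, 0.048]
tool_rot: [-3.139, -0.003, 0.149]
force: [-0.1, -0.0, -0.4]
grip_width: 0.0
finger_force: 0.0
```

```bash
python3 -c "
from h import *
todo(.0283,.076,.030,0)"
```

```text
at fx [29.4 77.1] z 0.048 yaw-th -0.0003 F [-0.1 -0.  -0.4] t 16.98 w 0.0
shift [-0.0012  0.0011  0.018 ] rot [-0.0025 -0.0031 -0.0003]
```

Request:
hand_motion([
  [0,-0.001,0.001,0.01,0,0,0],
  [0,-0.001,0.001,0.018,0,0,0],
  [0,-0.001,0.001,0.021,0,0,0],
  [0,-0.001,0.001,0.023,0,0,0],
  [0,-0.001,0.001,0.0245,0,0,0],
])

```text
clock: 17.6
position: [0.6135, 0.3582, 0.0236]
tool_rot: [-3.139, -0.001, 0.149]
force: [-15.7, -4.4, 45.4]
grip_width: 0.0002
finger_force: 22.6
```

Request:
hand_motion([
  [0,0,0,0.001,0,0,0],
  [0,0,0,0.002,0,0,0],
])

```text
clock: 17.85
position: [0.6136, 0.3583, 0.0233]
tool_rot: [-3.138, -0.001, 0.149]
force: [-23.9, -7.7, 64.1]
grip_width: 0.0
finger_force: 32.2
```

```bash
python3 -c "
from h import *
todo(.0283,.076,.022,0)"
```

```text
at fx [28.  76.3] z 0.0233 yaw-th -0.0001 F [-23.9  -7.7  64.1] t 17.85 w 0.0
shift [0.0003 0.0003 0.0013] rot [-0.0036 -0.0015 -0.0001]
```

The button is at its hard stop, so I release it straight up.

Request:
hand_motion([
  [0,0,0,-0.003,0,0,0],
  [0,0,0,-0.02,0,0,0],
  [0,0,0,-0.06,0,0,0],
  [0,-0.05,0.0,-0.12,0,0,0],
  [0,-0.09,0.02,-0.15,0,0,0],
])

```text
clock: 18.48
position: [0.5302, 0.3273, 0.1675]
tool_rot: [-3.139, -0.002, 0.15]
force: [0.1, 0.4, 0.5]
grip_width: -0.0001
finger_force: 0.0
```

Request:
hand_motion([
  [0,0,0,0,0,0,0],
  [0,0,0,0,0,0,0],
])

```text
clock: 18.73
position: [0.5311, 0.3275, 0.1661]
tool_rot: [-3.139, -0.001, 0.149]
force: [0.5, -0.3, -0.4]
grip_width: -0.0002
finger_force: 0.0
```

Run:
```python
from meas import *
todo(0,0,.2,0)
c=bot.calibration('wrist'); im=bot.grab_frame('wrist'); g=cv2.cvtColor(im,cv2.COLOR_BGR2GRAY)
t=bot.grab_frame('top'); s=bot.grab_frame('scene')
p=proj(c,wl(.028,.076,.028))[0].astype(int);q=proj(c,wl(.028,0,.042))[0].astype(int);print(p,q)
go(g,c,'cap',225,(p[0]-22,max(p[1]-25,0),p[0]+22,p[1]+25),.028)
cv2.imwrite('pics/end.png',np.vstack([im[:220],cv2.resize(s[160:270,220:420],(640,352),interpolation=cv2.INTER_CUBIC)]))
```

```text
at fx [-58.2  58.1] z 0.1661 yaw-th 0.0003 F [ 0.5 -0.3 -0.4] t 18.73 w -0.0002
shift [ 0.0583  0.058  -0.034 ] rot [-0.0024 -0.0013  0.0003]
[299  89] [390  88]
cap [285  74] [313 104] fx [28.4 76.1] ang -0.0001 [0.0242 0.0244]
```

View pics/end.png

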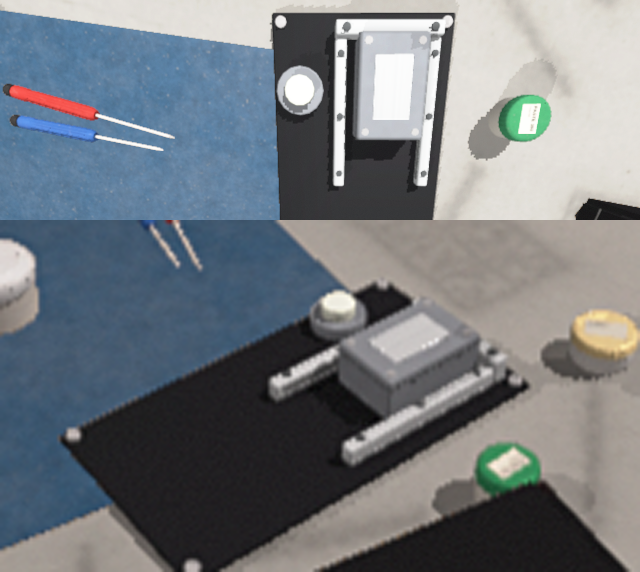

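Final pictures: the box is home against the stop and clear of both rails, the button is up again at (299,89), and the robot touches nothing. I hand the job in.

```bash
python3 -c "
from workcell import bot
print(bot.job_done())"
```

```text
the job is handed in; nothing more can be done
None
```

The box is fully home against the end stop, with no sign of rail contact in the pictures or forces. I then pressed the start button to its hard stop (64 N on the wrist, limit 120 N) and it came back up; the job was handed in at about 19 s with the robot clear, but no verdict was returned.

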